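# Re-arm the beam shutter over the guard

### The arm

A 6-joint arm with a two-finger parallel gripper is mounted at the origin on the work surface. World frame = base frame: x ahead of the robot, y to its left, z up, the work surface at z = 0. Lengths are in m, angles in degrees, forces in N, time in s.
With the tool pointing down it reaches from about 0.375 to 0.75 m from the base axis. Payload 9 kg.
Tool frame: the origin (TCP) lies where the fingers leave the gripper's body, on its centre line; the fingertips stand 73 mm ahead of it and the grasp point (between the pads) lies 54 mm ahead of it (robot.tip_reach is the distance from the TCP to the fingertips, in m); z points along the fingers, y is the line along which they close (so a half turn about z gives the same grasp; the last joint's range is limited). The gripper opens to 85 mm and grips with 20 to 120 N. Pads are 22 mm wide; open, the fingers measure 114 mm over their backs; the gripper's body (76 mm by 85 mm) begins 54 mm behind the grasp point. The pads swing forward as they close: fully open they stand 13 mm farther back than shut.
Start: joints at [-89.536, 5.964, 5.575, 89.605, 0, 77.527], TCP at [0.134, -0.585, 0.304] pointing down, gripper open.
Joint ranges: [-171.21, 171.21], [-48.23, 106.86], [-62.78, 66.21], [-105.2, 120.99], [-86.42, 89.51], [-180, 180]. Speed limits (degrees/s): [127.2, 127.2, 147.25, 180, 180, 180].

### API

Orientations are given as [roll, pitch, yaw] about the fixed x, y, z axes, in that order (R = Rz(yaw) Ry(pitch) Rx(roll)).
In Python, from plant import robot gives the robot as it stands. Calls block until the motion is done:
- robot.move_pose(position, orientation): joint-space move of the TCP to a pose.
- robot.line_to(position, vel=0.15, rotation=None, guard=None): straight line of the TCP; rotation=None keeps the orientation; vel is the mean speed in m/s. With guard (N) it stops when the force on the tool has changed by that much, and returns True; else False.
- robot.goto_joints(angles): joint-space move.
- robot.set_gripper(opening): finger opening in m; the grip force is fixed at half the most; returns when the fingers have stopped.
- robot.pause(seconds).
- robot.ik(position, orientation): joint angles nearest the present ones, or None.
- robot.observe(): the state.
- robot.grab_frame(name): name is "side" or "top"; returns the picture (480x640x3 uint8, blue, green, red); there is no depth.
- robot.get_calibration(name): a dict with "vertical_fov" (degrees; the focal length in pixels is half the picture's height over the tangent of half this angle, whatever the lens; pixels are square), "cx", "cy" (the principal point, pixels), "k1" (the pictures are not rectified: a ray, as slopes to the right and down, at radius r is drawn at 1 + k1 r^2 times it, then the intrinsics apply), "rvec" (rotation vector, rad) and "tvec" (3), from world to camera coordinates, as OpenCV has them. Camera axes: x right, y down, z forward; pixel columns grow to the right and rows downward; lengths in m; the calibration is good to about 2 mm. A picture is of the moment at which its call begins. get_calibration takes no time and is no camera call.
A pose or a line that the arm cannot do raises robot.IKError and nothing moves.
- robot.job_done(): hands the job in; it is judged then, once.
The state is a dict: "time": time; "q": joint angles; "qvel": joint speeds; "joint_torque": joint torques, N m; "tool_pos": TCP position; "tcp_rot": TCP orientation; "ft_force": force on the tool from outside, world axes, zero at the start; "torque": the same for the moment, N m; "gripper_width": finger opening in m; "gripper_force": force on a finger pad.
Only numpy, scipy, OpenCV 4.12 (cv2) and the standard library are available. Lean on these libraries where they do the work, as an engineer would, in place of code of your own. Each camera call takes 0.05 s, during which the arm holds its last target. There are 200 camera calls.

### The job

Re-arm the laser shutter behind the black beam guard with the bent telescopic hook from its stand, keeping the hand itself off the two boxes there: reach over the guard, swing the sprung cocking lever all the way to its stop, hold it there for a moment and let it spring back, then pull the toggle on the other box fully over towards the guard. How far out the hook is set is unknown, so feel your way, and do not force the lever, toggle or guard. Finally lay the hook back in the two notches of its stand as it was and let go, leaving the other things on the table where they are.

Things in the scene. Friction and masses are not known exactly. Their poses are not given: they have to be found in the camera images.
- guard: fixed black beam guard: panel 310 mm wide (its y), 140 tall, 6 thick, with a 140 mm deep wing of equal height going back (+x) from each end; open above and behind; low feet in front. Origin: middle of its underside, on the table; x points away from the robot into the guarded space, z up. Behind it two grey boxes stand side by side, 140 mm apart along y, in either order, turned as the guard is
- shutter: fixed grey shutter box 100 x 110 x 45 mm (x, y, z), 15 mm behind the panel, with the cocking lever flat on its top. The lever's upright pivot is at box x = -28, y = 0 mm. Origin: centre of the underside; axes as the guard's
- cocking_lever (a joint): angle (rad) of the level-swinging steel bar, 6 mm thick, from a 28 mm round hub at the pivot to a 12 mm upright end pin 44 mm from it; bar and pin stand 53 to 69 mm above the table. At 0 (rest) it points to box +x turned 0.45 rad towards +y; it swings towards -y to a stop at 0.9 rad. A spring returns it: at 40 mm from the pivot about 1 N at rest, 2.6 N at the stop
- lever_end (a point): the pin at the end of the cocking lever, 44 mm from its pivot, 64 mm above the table
- driver: fixed grey driver box 100 x 110 x 45 mm (x, y, z), 15 mm behind the panel, with the toggle on its top; toggle pivot at box x = -12, y = 0 mm, 46 mm above the table. Origin: centre of the underside; axes as the guard's
- toggle (a joint): angle (rad) of the steel toggle, a flat paddle 24 mm wide (along y), 8 mm thick and 40 mm long, standing up from the driver box. At 0 (off) it leans 0.45 rad away from the guard (+x); it swings to a stop at 0.9 rad (on), leaning 0.45 rad towards the guard (-x). Stiff (0.04 N m), no spring: it stays where it is left
- toggle_tip (a point): middle of the toggle paddle near its end, 34 mm from its pivot, 77 mm above the table when off or on
- hook_grip (a point): telescopic bent hook, about 180 g: centre of its level grey handle (18 mm wide, 20 tall; from 75 mm behind to 65 ahead along its x). A 6 mm steel rod goes on along +x, then bends straight down (-z), its rounded end 118 mm below this point. Leg's distance ahead: locked, not reported, other each time, 90 to 165 mm. Starts in the stand, leg hanging; gripped across the handle (y) from above
- stand_rest (a point): fixed aluminium stand: two uprights 100 mm apart along its x (12 mm thick, 50 wide, 140 tall) with flared notches, 30 mm wide at the bottom and 17 mm deep, that carry the handle. This point is midway between the notches, 150 mm above the table, where the centre of a resting handle lies; x along the handle towards the bent end, z up
- jar: bystander: amber glass jar, 50 mm wide, 70 mm tall, loose. Origin at the centre of its underside
- post_mid (a point): bystander: small dark steel optics post on a 32 mm foot, 62 mm tall, loose, standing in front of the guard. This point is half-way up
- screwdriver_grip (a point): bystander: screwdriver lying on the table, loose. This point is on its handle
Not all that is in view belongs to the job. What is shaped like the shutter but pink is not meant. What is shaped like the part that bears hook_grip but red is not meant.

How it is judged:
By the outcome, as a careful person would: the job done as asked, in the order asked, and still so for the second after the job is handed in, with the robot touching nothing.
It also fails if it takes over 72 s, if anything falls off the work surface, if the arm or the gripper's body presses on something with over 40 N, if the wrist force passes 120 N, or if a joint passes its speed limit or range.

## Working session

There is one attempt and no reset: what is moved stays moved. The work goes in short steps, each a Python script; the robot and the scene stay as the last script left them, time stands still between calls to the robot, and variables do not carry over. Pictures are saved under pics/ and viewed, at most 10 in all, crops included, and the job is handed in when it is done.

```bash
ls; mkdir -p pics; python3 - <<'E'
from plant import robot
import cv2
for n in("side","top"):
    cv2.imwrite(f"pics/{n}0.png",robot.grab_frame(n)); print(n,robot.get_calibration(n))
o=robot.observe();print(o)
E
```

```text
pics
side {'vertical_fov': 50.12398470555864, 'cx': 315.02024705237847, 'cy': 237.629926272192, 'k1': -0.061238853967216796, 'rvec': array([ 0.86482179, -2.32549807,  1.32244263]), 'tvec': array([0.44705605, 0.28096252, 0.75554925])}
top {'vertical_fov': 57.35651556072073, 'cx': 322.857705482649, 'cy': 242.3800453350294, 'k1': -0.1052361898059999, 'rvec': array([ 2.1235001 , -2.12535555,  0.20579114]), 'tvec': array([0.03420935, 0.59171623, 0.8422786 ])}
{'time': 0.1, 'q': array([-8.95358950e+01,  5.99580807e+00,  5.53078268e+00,  8.96053552e+01,
        1.66672882e-04,  7.75267086e+01]), 'qvel': array([ 0.10272524, -0.07958603,  0.15651973, -0.01109878,  0.05545591,
        0.02998583]), 'joint_torque': array([ 5.58252083e-03, -5.58207107e+01,  5.04720819e+01,  1.30472600e-02,
       -3.47577225e-04,  2.24934064e-05]), 'tool_pos': array([ 0.13433989, -0.58453973,  0.30318676]), 'tcp_rot': array([-1.79931317e+02, -1.53638421e-02,  1.29373871e+01]), 'ft_force': array([-0.25042458, -0.86186143, -0.07908231]), 'torque': array([-0.00535907, -0.02341927,  0.06066618]), 'gripper_force': 0.0, 'gripper_width': 0.08524472986978988}
```

View pics/top0.png

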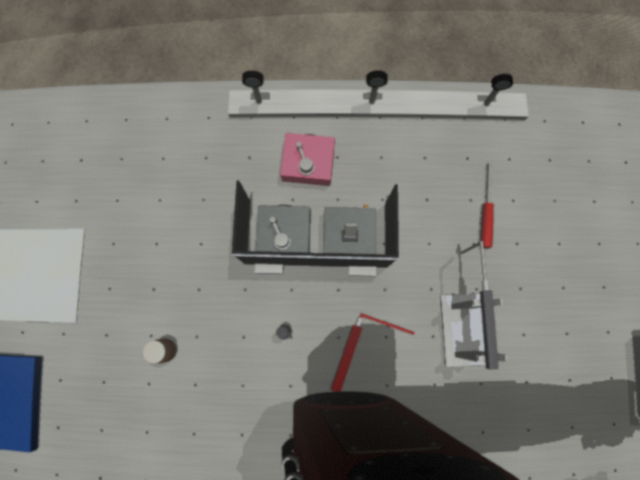

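View pics/side0.png

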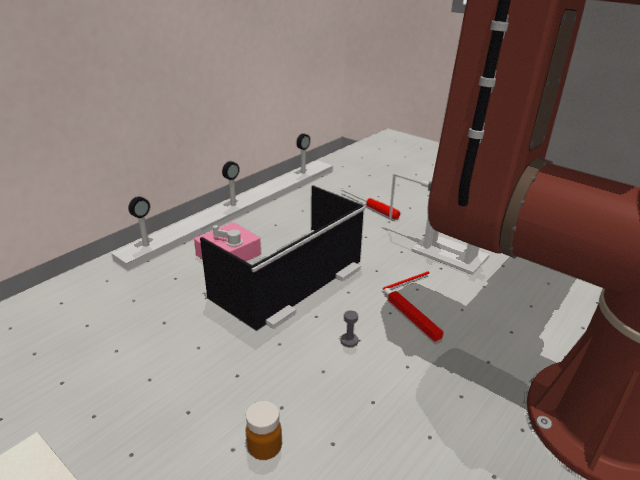

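The top view shows the guard with its panel from (233,256) to (397,262). The shutter is the left box, with its hub at (282,241) and pin at (272,219). The driver is on the right, with its toggle at (350,232). The stand and grey hook are at about (490,330), and the hook's bend is near (482,245). The jar, post, red hook and pink box are bystanders. I'll zoom in for sharper pixel positions.

```bash
cat > h.py <<'E'
import numpy as np, cv2
from plant import robot
def K(n):
    c=robot.get_calibration(n); f=240/np.tan(np.radians(c["vertical_fov"]/2))
    return np.array([[f,0,c["cx"]],[0,f,c["cy"]],[0,0,1]]),np.array([c["k1"],0,0,0,0.]),c["rvec"],c["tvec"]
def ray(n,p):
    k,d,r,t=K(n); R=cv2.Rodrigues(r)[0]
    u=cv2.undistortPoints(np.array([[p]],float),k,d)[0,0]
    return -R.T@t, R.T@np.array([u[0],u[1],1])
def on_z(n,p,z):
    o,v=ray(n,p); return o+v*(z-o[2])/v[2]
def proj(n,P):
    k,d,r,t=K(n); return cv2.projectPoints(np.array(P,float).reshape(-1,1,3),r,t,k,d)[0][:,0]
def tri(p,q):
    a,u=ray("top",p); b,v=ray("side",q)
    s=np.linalg.lstsq(np.c_[u,-v],b-a,rcond=None)[0]; x,y=a+u*s[0],b+v*s[1]
    return (x+y)/2,np.linalg.norm(x-y)
E
python3 - <<'E'
from h import *
im=cv2.imread("pics/top0.png")[165:375,225:515]
im=cv2.resize(im,None,fx=2.7,fy=2.7,interpolation=cv2.INTER_CUBIC)
cv2.imwrite("pics/c1.png",im); print(im.shape)
print("cam",ray("top",(320,240))[0],ray("side",(320,240))[0])
for nm,p,z in [("panelL",(233,254),.14),("panelR",(398,261),.14),("wingL",(237,182),.14),("wingR",(396,186),.14),("hub",(282,241),.061),("pin",(272,219),.069),("tog",(350,228),.077),("handleback",(491,368),.16),("handlefront",(488,291),.16),("bend",(482,245),.15),("legend",(459,250),.032),("post",(284,331),.0),("jar",(153,352),.07)]:
    print(nm,on_z("top",p,z).round(4))
E
```

```text
(567, 783, 3)
cam [0.42327298 0.03776077 0.93816082] [0.0216157  0.67793642 0.62417041]
panelL [0.5539 0.2003 0.14  ]
panelR [ 0.5407 -0.1045  0.14  ]
wingL [0.6933 0.1981 0.14  ]
wingR [ 0.6852 -0.1057  0.14  ]
hub [0.5937 0.117  0.061 ]
pin [0.6379 0.1374 0.069 ]
tog [ 0.6172 -0.0209  0.077 ]
handleback [ 0.347 -0.261  0.16 ]
handlefront [ 0.4826 -0.2631  0.16  ]
bend [ 0.5687 -0.2613  0.15  ]
legend [ 0.5797 -0.2551  0.032 ]
post [0.4125 0.1155 0.    ]
jar [0.3701 0.3675 0.07  ]
```

View pics/c1.png

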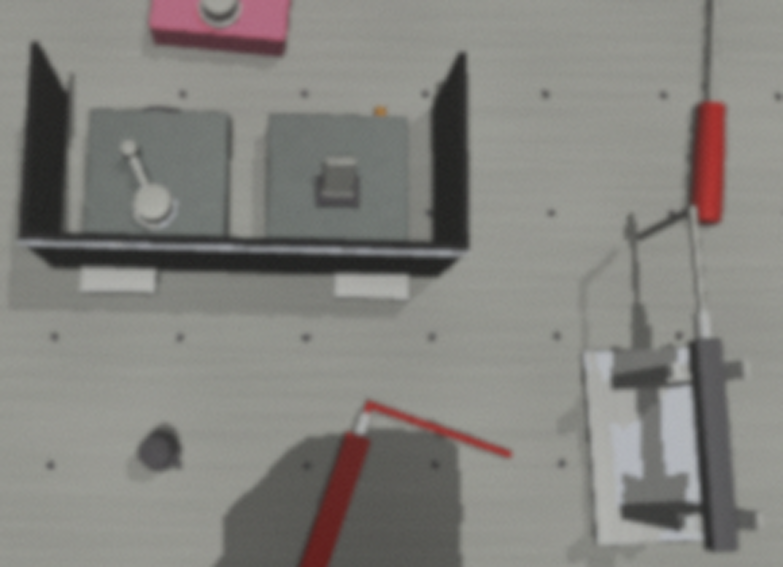

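The close crop gives the panel's top edge running (20,240) to (467,247), the box back edges, hub (154,203), pin (129,148), and the toggle at about (338,170). The hook's handle axis runs (707,340) to (722,548), its bend is at (692,209) and its leg end at (637,238), all in crop pixels. I'll fit a rigid pose to these.

```bash
python3 - <<'E'
from h import *
from scipy.optimize import least_squares
c=lambda x,y:(225+x/2.7,165+y/2.7)
L=[("pL",c(20,244),.14,-3,155),("pR",c(467,249),.14,-3,-155),("wL",c(35,42),.14,140,155),("wR",c(464,52),.14,140,-155),
("sBL",c(90,108),.045,118,125),("sBR",c(230,113),.045,118,15),("dBL",c(268,113),.045,118,-15),("dBR",c(408,118),.045,118,-125),
("hub",c(153,201),.069,40,70),("pin",c(129,148),.069,79.6,89.1),("tog",c(341,158),.082,73.4,-70)]
W=np.array([on_z("top",p,z)[:2] for _,p,z,_,_ in L]); M=np.array([[x,y] for *_,x,y in L])/1e3
def T(p,M): s,k=np.sin(p[2]),np.cos(p[2]); return M@np.array([[k,s],[-s,k]])+p[:2]
r=least_squares(lambda p:(T(p,M)-W).ravel(),[.55,.05,0],loss="soft_l1",f_scale=.002)
print("guard",r.x[:2].round(4),np.degrees(r.x[2]))
for l,e in zip(L,(T(r.x,M)-W)*1e3): print(l[0],e.round(1))
f=on_z("top",c(707,340),.152);b=on_z("top",c(722,548),.152)
d=f-b;print("handle",f,b,np.linalg.norm(d),np.degrees(np.arctan2(d[1],d[0])),"grip",b+.075/.14*d)
print("bend",on_z("top",c(692,209),.150),"legend",on_z("top",c(637,238),.032))
# stand uprights' tops at z .14 (right ears)
for p in [(743,369),(759,519)]: print("ear",on_z("top",c(*p),.14))
# side view check: bend at approx (393,177), leg end approx (391,217)
print(tri(c(692,209),(394,177)),tri(c(637,238),(390,218)))
print(robot.ik([.42,-.26,.204],[180,0,180]),robot.ik([.46,.12,.36],[180,0,178]))
E
```

```text
guard [0.5528 0.0482] -1.3443288948841357
pL [2.1 2. ]
pR [-1.6 -2. ]
wL [0.2 3.5]
wR [ 0.4 -2.5]
sBL [-0.6  0.6]
sBR [1.1 0.2]
dBL [ 0.4 -0.1]
dBR [ 1.7 -0.7]
hub [-0.9  0.3]
pin [-1.7 -0.4]
tog [-0.7 -0.2]
handle [ 0.48337123 -0.26402705  0.152     ] [ 0.34623859 -0.26663925  0.152     ] 0.13715752056010136 1.0912802803887571 grip [ 0.41970251 -0.26523986  0.152     ]
bend [ 0.5735947  -0.26025348  0.15      ] legend [ 0.57295804 -0.25886391  0.032     ]
ear [ 0.46421625 -0.29284516  0.14      ]
ear [ 0.36348665 -0.29801576  0.14      ]
(array([ 0.57548424, -0.26340872,  0.14127912]), np.float64(0.0005341376631394201)) (array([ 0.57184592, -0.25689568,  0.03818534]), np.float64(0.00021308231055632503))
[-46.97006964 -12.55062264 -22.67165354  79.87896911   0.
 -46.97006964] [ -1.19909868 -14.53116914  -8.10974264  96.4214265    0.
   0.80090132]
```

```bash
python3 - <<'E'
from h import *
g=[.4197,-.2652]; rot=[180,0,-178]
robot.move_pose([*g,.30],rot); robot.line_to([*g,.204],vel=.1)
robot.set_gripper(.012)
o=robot.observe();print(o["time"],o["gripper_width"],o["gripper_force"],o["tool_pos"],o["ft_force"])
robot.line_to([*g,.36],vel=.12)
o=robot.observe();print(o["time"],o["gripper_width"],o["ft_force"],o["torque"],o["tool_pos"])
# over the shutter: leg at guard (72,112) => hand at leg - d along guard x
th=np.radians(-1.34);R=np.array([[np.cos(th),-np.sin(th)],[np.sin(th),np.cos(th)]])
leg=np.array([.5528,.0482])+R@[.060,.112]; h=leg-R@[.1535,0]
print(leg,h)
robot.line_to([*h,.36],vel=.2,rotation=[180,0,178.66])
robot.pause(.3)
for n in("side","top"): cv2.imwrite(f"pics/{n}1.png",robot.grab_frame(n))
o=robot.observe();print(o["time"],o["gripper_width"],o["ft_force"],o["torque"],o["tool_pos"],o["tcp_rot"])
P=[*leg,.36-.054-.118]; print("expected tip",P,proj("top",P),proj("side",P))
t=cv2.imread("pics/top1.png")[150:300,200:410]; s=cv2.imread("pics/side1.png")[120:340,180:440]
t=cv2.resize(t,(400*210//150,400)); s=cv2.resize(s,None,fx=400/220,fy=400/220)
cv2.imwrite("pics/c2.png",cv2.resize(np.hstack([t,s])[:,:],None,fx=.77,fy=.77));print(t.shape,s.shape)
E
```

```text
3.75 0.01715855161968182 59.131693840026855 [ 0.41979449 -0.26531901  0.20424869] [-0.56370096 -0.78995094  2.89116467]
5.2 0.017011927756615388 [-0.21555088  0.16375217 -2.19486795] [0.05110037 0.06797133 0.04427767] [ 0.41956654 -0.26504845  0.35919754]
[0.61540274 0.15876625] [0.46194472 0.16235589]
7.9 0.01712846252542354 [-0.24925433  0.71258856 -1.7672702 ] [ 0.02039358  0.04588276 -0.026929  ] [0.46195973 0.16225423 0.36000124] [-1.79998963e+02 -7.25270378e-04  1.78651382e+02]
expected tip [np.float64(0.6154027429762595), np.float64(0.1587662542182215), 0.188] [[252.33586255 215.22126429]] [[244.89681026 220.50517518]]
(400, 560, 3) (400, 473, 3)
```

View pics/c2.png

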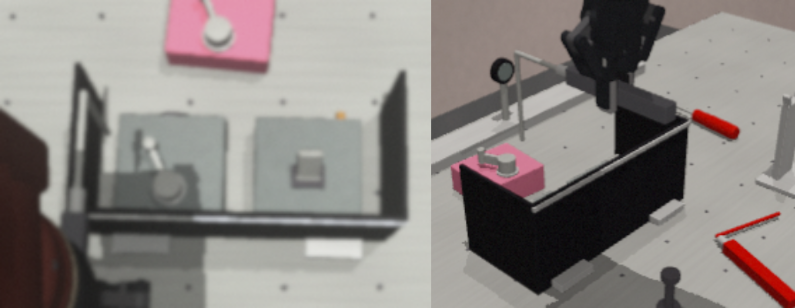

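The hook tip shows at side (244,219) and top (251,213), within about 2 px of prediction, so the leg is about 153 mm ahead. I'll lower it now and feel the lever along an arc.

```bash
cat >> h.py <<'E'
th=np.radians(-1.34);R2=np.array([[np.cos(th),-np.sin(th)],[np.sin(th),np.cos(th)]]);G=np.array([.5528,.0482]);D=.1535
ROT=[180,0,178.66]
def go(x,y,ztip,vel=.1,guard=None):
    "leg at guard-frame x,y (mm), tip height ztip (mm)"
    h=G+R2@(np.array([x,y])/1e3-[D,0]); return robot.line_to([*h,ztip/1e3+.172],vel=vel,rotation=ROT,guard=guard)
def force():
    f=robot.observe()["ft_force"]; return np.r_[R2.T@f[:2],f[2]]
def arc(phi,r=33): return 40+r*np.cos(phi),70+r*np.sin(phi)
E
python3 - <<'E'
from h import *
print(go(60,112,75,.12,4), go(60,112,55,.06,3))
robot.pause(.2); f0=force(); np.save("f0.npy",f0); print(f0,robot.observe()["tool_pos"])
print(go(*arc(.95),55,.08,3))
phi=.9
for i in range(40):
    phi-=.06 if phi>-.08 else .03
    go(*arc(phi),55,.04); robot.pause(.05)
    f=force()-f0; t=f@[-np.sin(phi),np.cos(phi),0]; q=f@[np.cos(phi),np.sin(phi),0]
    o=robot.observe();print(round(phi,2),"tan %.2f rad %.2f z %.2f"%(t,q,f[2]),round(o["time"],2))
    if t>5.5 or abs(q)>5 or abs(f[2])>5 or phi<-.42: break
E
```

```text
False False
[-0.28885619  0.42567135 -1.59649472] [0.46208986 0.16237905 0.22730211]
True
0.84 tan 0.02 rad 0.23 z -0.64 10.25
0.78 tan -0.15 rad -0.28 z -0.28 10.55
0.72 tan -0.39 rad 0.14 z -0.46 10.85
0.66 tan -0.43 rad 0.39 z -1.25 11.15
0.6 tan 0.47 rad 0.39 z -0.40 11.45
0.54 tan 1.05 rad -0.21 z -0.38 11.75
0.48 tan 0.91 rad 0.32 z -0.27 12.05
0.42 tan 1.26 rad -0.41 z -0.76 12.35
0.36 tan 0.69 rad -0.73 z -0.44 12.65
0.3 tan 1.78 rad -0.99 z 0.09 12.95
0.24 tan 2.00 rad -0.50 z -0.69 13.25
0.18 tan 1.80 rad -0.60 z -0.61 13.55
0.12 tan 1.47 rad -0.74 z -0.17 13.85
0.06 tan 2.87 rad -1.78 z -1.33 14.15
-0.0 tan 1.30 rad -0.34 z -0.25 14.45
-0.06 tan 2.42 rad -0.43 z 0.48 14.75
-0.12 tan 3.15 rad -0.08 z -1.03 15.05
-0.15 tan 2.44 rad 0.68 z -1.01 15.35
-0.18 tan 2.15 rad -0.85 z -0.63 15.65
-0.21 tan 2.79 rad -0.29 z -0.49 15.95
-0.24 tan 2.95 rad -0.21 z -0.32 16.25
-0.27 tan 3.28 rad -0.15 z -0.18 16.55
-0.3 tan 2.40 rad -0.34 z -1.09 16.85
-0.33 tan 4.23 rad -0.20 z -1.55 17.15
-0.36 tan 4.89 rad 1.10 z -2.63 17.45
-0.39 tan 5.76 rad 1.54 z -2.21 17.75
```

Contact came at φ≈0.62. The force climbs steadily past φ≈-0.31, which matches the 0.9 rad stop. I'll hold, take a picture, and let it back.

```bash
python3 - <<'E'
from h import *
robot.pause(.8); f=force()-np.load("f0.npy"); print(f)
ims=[robot.grab_frame(n) for n in("top","side")]
for phi in np.arange(-.2,1.0,.19): go(*arc(phi),55,.1)
go(60,112,55,.1); robot.pause(.2)
print(force()-np.load("f0.npy"))
go(60,112,188,.2)
ims.append(robot.grab_frame("top")); o=robot.observe(); print(o["time"],o["gripper_width"])
a,b,c=[cv2.resize(im[y:y+100,x:x+130],(390,300),interpolation=cv2.INTER_CUBIC) for im,x,y in ((ims[0],240,170),(ims[1],200,190),(ims[2],240,170))]
cv2.imwrite("pics/c3.png",np.vstack([np.hstack([a,b]),np.hstack([c,c*0])]))
E
```

```text
[ 4.49385077  6.11864245 -3.46817375]
[ 0.33623552 -0.35894519  0.00097241]
21.7667 0.017351041815771386
```

View pics/c3.png

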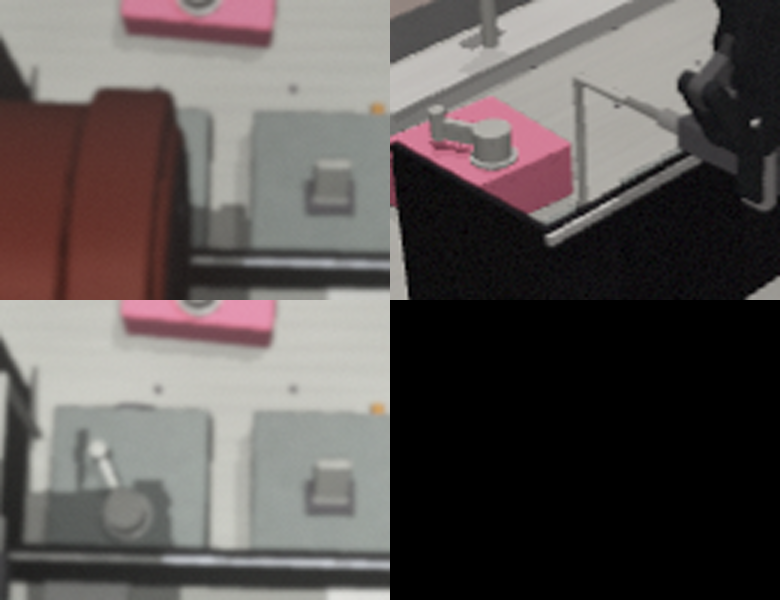

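The lever has sprung back to rest, with its pin at upper left as before. The toggle is still off at crop (332,480). I'll check for slip in the grip, then pull the toggle.

```bash
python3 - <<'E'
from h import *
a=cv2.imread("pics/side1.png"); b=robot.grab_frame("side")
r=cv2.matchTemplate(b[200:235,225:265],a[208:226,238:250],cv2.TM_CCOEFF_NORMED); print("shift",np.array(cv2.minMaxLoc(r)[3])-[13,8],r.max())
go(92,-70,188,.22); 
print(go(92,-70,85,.15,4),go(92,-70,64,.06,3)); robot.pause(.25); f0=force(); print(f0)
x=92
while x>46:
    x-=2 if x>62 else 1
    go(x,-70,64,.04); robot.pause(.05); f=force()-f0
    print(x,f.round(2),round(robot.observe()["time"],2))
    if f[0]>5.5 or abs(f[1])>5 or abs(f[2])>5: break
E
```

```text
shift [0 0] 0.9653707
False False
[ 0.75949906 -0.60754478 -1.4417339 ]
90 [-1.26  1.1  -0.1 ] 24.69
88 [-1.12  1.31 -0.34] 24.99
86 [-1.28  1.51 -0.19] 25.29
84 [-1.58 -0.44  0.03] 25.59
82 [-0.85  0.48 -1.06] 25.89
80 [-0.62 -0.59 -0.3 ] 26.19
78 [ 0.19 -0.36 -0.18] 26.49
76 [ 0.23  0.52 -0.26] 26.79
74 [-0.83  0.29 -0.07] 27.09
72 [ 0.42 -0.2  -0.1 ] 27.39
70 [-0.06  0.14 -0.45] 27.69
68 [0.64 1.28 0.17] 27.99
66 [ 0.53  1.28 -0.2 ] 28.29
64 [-1.1   0.22  0.08] 28.59
62 [-0.18  0.36 -0.93] 28.89
61 [-0.17  1.97  0.65] 29.19
60 [ 0.73  0.48 -0.18] 29.49
59 [ 1.46  0.24 -0.15] 29.79
58 [ 0.53  0.88 -0.35] 30.09
57 [ 1.35 -0.05 -0.76] 30.39
56 [ 0.98 -0.18 -1.64] 30.69
55 [ 0.94  0.26 -0.01] 30.99
54 [ 0.34  0.09 -0.04] 31.29
53 [-0.27  0.03  0.03] 31.59
52 [0.32 0.6  1.38] 31.89
51 [1.53 0.35 1.16] 32.19
50 [2.48 0.68 2.1 ] 32.49
49 [1.71 1.02 1.94] 32.79
48 [0.94 1.66 1.48] 33.09
47 [2.44 0.05 2.05] 33.39
46 [1.62 1.63 1.82] 33.69
```

```bash
python3 - <<'E'
from h import *
t=robot.grab_frame("top"); s=robot.grab_frame("side")
a=cv2.resize(t[165:265,310:440],(390,300),interpolation=cv2.INTER_CUBIC); b=cv2.resize(s[140:240,290:420],(390,300),interpolation=cv2.INTER_CUBIC)
cv2.imwrite("pics/c4.png",np.hstack([a,b]))
P=G+R2@[.046,-.07]; print(proj("top",[*P,.064]),proj("side",[[*P,.064],[*P,.182]]))
o=robot.observe();print(o["tool_pos"],o["tcp_rot"],o["gripper_width"],o["torque"])
E
```

```text
[[350.69003948 239.01025962]] [[318.75364103 243.7435154 ]
 [319.78992202 192.5032193 ]]
[ 0.44369327 -0.01927802  0.23613042] [-1.79995052e+02  4.30361925e-03  1.78660092e+02] 0.017006477533663043 [-0.05126735 -1.23704703  0.02762798]
```

View pics/c4.png

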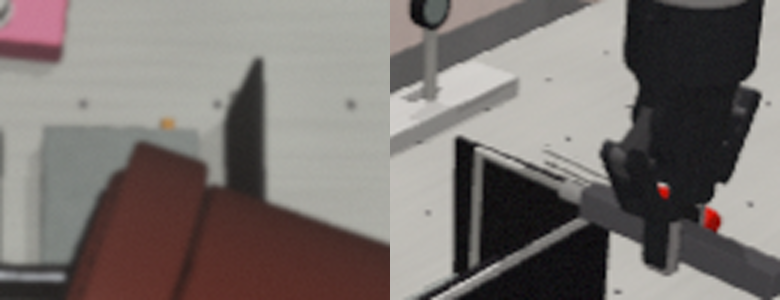

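The bend sits at about side (319,190), 2–3 px higher than planned. So the hook has pitched slightly, with the toggle apparently at its stop. I'll back off, lift and look.

```bash
python3 - <<'E'
from h import *
go(62,-70,64,.1); go(82,-70,70,.1); go(82,-70,188,.2)
s0=robot.grab_frame("side")
P=G+R2@[.082,-.07]; e=[[*P,.188],[*P,.306]]; print(proj("side",e),robot.observe()["time"])
go(82,60,188,.25)
t=robot.grab_frame("top"); print(robot.observe()["time"])
P2=G+R2@[.082,.06]; print(proj("side",[[*P2,.188],[*P2,.306]]))
s=robot.grab_frame("side")
a=cv2.resize(t[165:265,310:440],(390,300),interpolation=cv2.INTER_CUBIC); b=cv2.resize(s[100:260,190:398],(390,300),interpolation=cv2.INTER_CUBIC)
cv2.imwrite("pics/c5.png",np.hstack([a,b]))
E
```

```text
[[306.26458766 184.34337462]
 [306.57793298 127.27760736]] 35.25
35.9667
[[258.23879918 206.39655246]
 [255.34335799 145.33594118]]
```

View pics/c5.png

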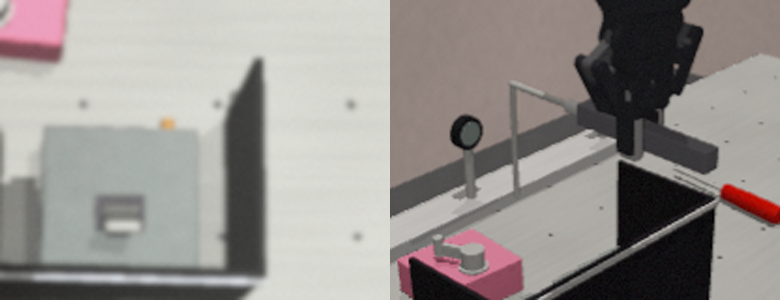

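```bash
python3 - <<'E'
from h import *
for a in (.75,.8,.85,.9):
    l=.45-a
    # end face corners: +x edge, -x edge at length 40
    pts=[]
    for s in(4,-4):
        x=56+40*np.sin(l)+s*np.cos(l); z=46+40*np.cos(l)-s*np.sin(l)
        P=G+R2@[x/1e3,-.07]; pts.append([*P,z/1e3])
    print(a,proj("top",pts).round(1).tolist())
t=robot.grab_frame("top")
print(t[232:250,349:353].mean((1,2)).round(0))
t0=cv2.imread("pics/top0.png");print(t0[220:246,349:353].mean((1,2)).round(0))
for a in (0,):
    l=.45;print([proj("top",[*(G+R2@[(56+40*np.sin(l)+s*np.cos(l))/1e3,-.07]),(46+40*np.cos(l)-s*np.sin(l))/1e3])[0].round(1) for s in(4,-4)])
E
```

```text
0.75 [[351.4, 235.9], [351.3, 239.9]]
0.8 [[351.4, 236.9], [351.3, 240.9]]
0.85 [[351.4, 237.9], [351.2, 241.9]]
0.9 [[351.3, 238.9], [351.2, 242.8]]
[116. 126. 136. 129. 123. 131. 162. 198. 205. 183. 143. 124. 140. 150.
 153. 154. 157. 161.]
[114. 112. 114. 125. 136. 133. 114.  99.  96.  96.  95.  95.  95.  95.
  95.  99. 106. 103.  88.  77.  75.  84. 103. 111. 112. 112.]
[array([351.4, 222.3]), array([351.5, 225.4])]
```

Toggle reads about 0.84–0.9 rad. There's time for one confirming pull, higher on the paddle for more leverage.

```bash
python3 - <<'E'
from h import *
def fa(n=6):
    L=[]
    for _ in range(n): robot.pause(.03); L.append(force())
    return np.mean(L,0)
go(76,-70,188,.25); print(go(76,-70,70,.15,4)); robot.pause(.2); f0=fa(10)
go(60,-70,70,.08)
for x in [58,56,54,53,52,51,50,49,48,47,46,45,44]:
    go(x,-70,70,.04); f=fa()-f0; print(x,f.round(2))
    if f[0]>5: break
go(60,-70,70,.1); go(76,-70,74,.1); go(76,-70,188,.2); go(76,40,188,.25)
t=robot.grab_frame("top");print(robot.observe()["time"])
print(t[232:250,349:353].mean((1,2)).round(0))
E
```

```text
False
58 [-0.29 -0.   -0.29]
56 [-0.2   0.09  0.22]
54 [-0.16 -0.15  0.02]
53 [-0.31  0.16 -0.47]
52 [-0.37 -0.07 -0.25]
51 [-0.51 -0.06  0.03]
50 [-0.31  0.02  0.06]
49 [-0.34  0.24  0.24]
48 [-0.    0.05  0.06]
47 [-0.38  0.15 -0.2 ]
46 [0.26 0.34 0.45]
45 [0.76 0.21 1.36]
44 [1.27 0.4  1.87]
46.3833
[117. 127. 137. 131. 124. 132. 164. 202. 208. 186. 143. 125. 140. 152.
 154. 157. 160. 164.]
```

The toggle did not move under a normal force that exceeds its stiffness, so it is at its stop. Now I'll return the hook.

```bash
python3 - <<'E'
from h import *
g=[.4197,-.2652]; rot=[180,0,-178]
robot.line_to([*g,.36],vel=.22,rotation=rot); robot.pause(.1)
print(robot.line_to([*g,.225],vel=.12,guard=6)); print(robot.line_to([*g,.204],vel=.04,guard=4))
o=robot.observe();print(o["time"],o["tool_pos"],o["ft_force"],o["torque"])
s=robot.grab_frame("side"); t=robot.grab_frame("top")
a=cv2.resize(t[220:380,420:520],(375,600)); b=cv2.resize(s[140:290,370:500],(425,490))
b=np.vstack([b,np.zeros((110,425,3),np.uint8)]); cv2.imwrite("pics/c6.png",np.hstack([a,b]))
E
```

```text
False
True
50.0583 [ 0.41965865 -0.26504958  0.20444014] [1.07374341 0.54794034 5.79160266] [ 0.09858289  0.32189405 -0.01101907]
```

View pics/c6.png

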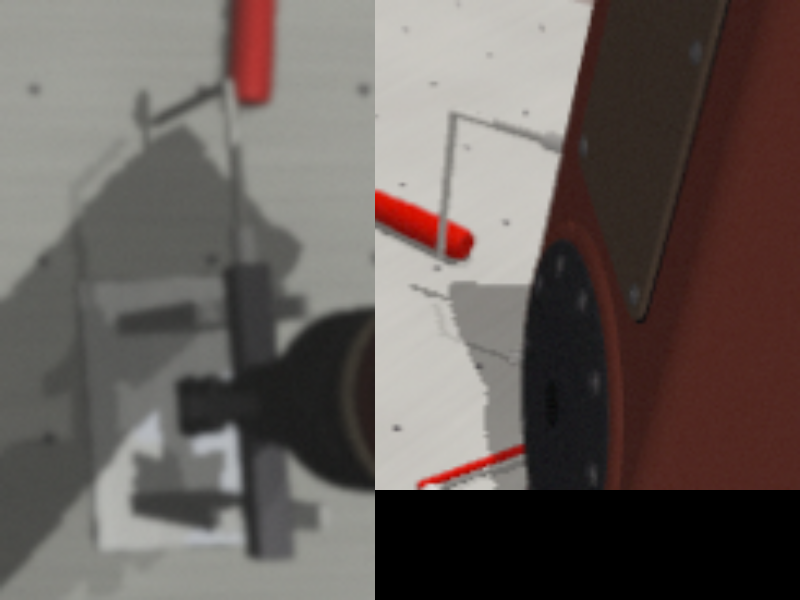

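The handle lies across both uprights, with the bend in its old place. I'll release and retreat.

```bash
python3 - <<'E'
from h import *
g=[.4197,-.2652]
robot.set_gripper(.05); robot.set_gripper(.085); robot.line_to([*g,.34],vel=.1)
robot.move_pose([.134,-.585,.304],[180,0,12.94]); robot.pause(.3)
t=robot.grab_frame("top");s=robot.grab_frame("side"); print(robot.observe()["time"])
print("stand diff",cv2.absdiff(t,cv2.imread("pics/top0.png"))[220:380,430:520].max(2).__gt__(40).sum())
d=cv2.absdiff(t,cv2.imread("pics/top0.png")).max(2)>40; y,x=np.nonzero(d); print(len(x),np.c_[x,y][::max(1,len(x)//15)].tolist())
cv2.imwrite("pics/c7.png",np.hstack([cv2.resize(t[165:375,225:515],(480,348)),cv2.resize(s[140:290,300:430],(302,348))]))
E
```

```text
54.8417
stand diff 0
28 [[346, 239], [347, 239], [348, 239], [349, 239], [350, 239], [351, 239], [352, 239], [353, 239], [354, 239], [355, 239], [346, 240], [347, 240], [348, 240], [349, 240], [350, 240], [351, 240], [352, 240], [353, 240], [354, 240], [355, 240], [356, 240], [348, 241], [349, 241], [351, 241], [352, 241], [353, 241], [354, 241], [355, 241]]
```

View pics/c7.png

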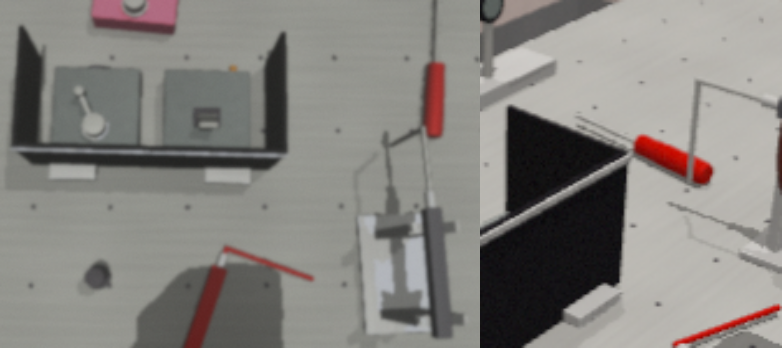

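The hook is back as it was, and the only change from the first picture is the toggle.

```bash
python3 -c "
from plant import robot
print(robot.job_done())"
```

```text
the job is handed in; nothing more can be done
None
```

Job handed in at about 55 s: the lever was swung to its stop, held and let spring back, the toggle was pulled over to its stop (judged by force and picture), and the hook is back in its stand with nothing else on the table moved.

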